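Lock a test cassette home in its track

TASK

Take the red-capped marker out of the track and lay it flat in the grey tray. Draw the red-knobbed locking bolt, push the blue test cassette fully home against the end stop (push it on its centre line: it cocks and jams if pushed off-centre, and it must stay in the track), then shoot the bolt fully back in behind it so that it is locked. Leave the other things on the bench where they are.

Things in the scene. Friction and masses are not known exactly. Their poses are not given: they have to be found in the camera images.
- track: fixed grey channel on a base 460 x 190. Origin: centre of its underside, on the worktop. +x runs along the channel to the closed end (home), +y to the bolt's side. Floor 6 mm up; walls at |y| = 76 to 86 mm, 26 high, their top lips narrow the opening to |y| < 70. Rear end (x = -230) open. The bolt crosses the +y wall at x = +95; its steel bushings (22 high) stand at y = 86 to 96 and 179 to 189.
- stop_face (a point): middle of the end stop's inner face at floor height: track x = +215 mm, y = 0, 6 mm above the worktop. Stop 40 high. Upright guide fins (6 thick) stand on both walls at track x = -35, 5, 45, 145 and 185 mm, 26 to 40 mm above the worktop, |y| > 67.5 mm: the cassette passes with 5 mm to spare while straight; its front corners catch on them when cocked.
- cassette: loose blue box on the channel floor, 110 (x) x 124 (y) x 40 high, 0.35 to 0.6 kg, yellow centre line. Origin: centre of its underside; axes as the track's. Two black shoes, 30 long, at its rear make it 149 wide under the lips (1.5 mm spare a side). Starts at track x = -155 to -105 mm, before the bolt. Home: x = +160, front on the stop, rear face 5 mm past the bolt rod.
- push_point (a point): yellow mark in the middle of the cassette's flat rear (-x) face, 21 mm above the channel floor: the point to push, along track +x, with about 2 to 7 N. A push more than about 10 mm to the side of it can turn the cassette until a front corner jams on a guide fin; push squarely with a broad contact. To free it, push on the other side.
- bolt (a joint): locking bolt, 10 mm steel rod sliding along the track's y axis, 13 mm above the worktop at track x = +95 mm. 0 = fully shot (stands 30 mm into the channel), 0.045 m = fully drawn towards +y; clear of the channel from 0.032. Friction about 3 N; stays where left. Starts 0 to 0.012 drawn.
- bolt_grip (a point): on the axis of the bolt's upright red knob, 39 mm above the worktop. The knob is a 12 mm round post from 17 to 52 mm above the worktop with a 15 mm cap on its top 4 mm (to 56); it moves with the bolt (track x = +95 mm, y = 112 mm + bolt value).
- marker: loose felt marker, white barrel and red cap, 138 long (its x axis) x 13 x 14 mm, 12 g; origin at the centre of its underside. Lies flat on the channel floor between the cassette and the end stop.
- tray: fixed open grey tool tray, 190 (x) x 66 (y) x 26 mm high, walls and floor 4 mm; origin at the centre of its underside, on the worktop beside the track's +y wall.
- contactor_near: bystander: black and white contactor, 82 (x) x 45 (y) x 88 high, origin centre of underside, off the rear end of the track on its +y side; leave alone.
- contactor_far: bystander: black and white contactor, 82 (x) x 45 (y) x 88 high, origin centre of underside, on the bolt side past the bolt; leave alone.
- green_screwdriver: bystander: green screwdriver, 177 (x) x 24 x 24, origin centre of underside, lying beyond the tray and bolt; leave alone.
- multimeter: bystander: yellow and black multimeter, 150 (x) x 78 x 48, origin centre of underside; leave alone.
- blue_pliers: bystander: blue pliers, 166 (x) x 56 x 14, origin centre of underside; leave alone.
- white_tape: bystander: roll of white tape, 80 across, 15 high, origin centre of underside; leave alone.

How it is judged:
By the outcome, as a careful person would: the job done as asked, in the order asked, and still so for the second after the job is handed in, with the robot touching nothing.
It also fails if it takes over 72 s, if anything falls off the work surface, if the arm or the gripper's body presses on something with over 40 N, if the wrist force passes 120 N, or if a joint passes its speed limit or range.

ROBOT

A 6-joint arm with a two-finger parallel gripper is mounted at the origin on a cart in front of the work surface, level with it; the furniture and walls round the work are solid. World frame = base frame: x ahead of the robot, y to its left, z up, the work surface at z = 0. Lengths are in m, angles in rad, forces in N, time in s.
With the tool pointing down it reaches from about 0.3 to 0.875 m from the base axis. Payload 6.4 kg.
Tool frame: the origin (TCP) lies at the very end of the fingers, on their centre line; the grasp point (between the pads) lies 19 mm behind it; z points along the fingers, y is the line along which they close (so a half turn about z gives the same grasp; the last joint's range is limited). The gripper opens to 85 mm and grips with 20 to 120 N. Pads are 22 mm wide; open, the fingers measure 114 mm over their backs; the gripper's body (76 mm by 85 mm) begins 54 mm behind the grasp point. The pads swing forward as they close: fully open they stand 13 mm farther back than shut.
Start: joints at [1.06, 0.181, 1.607, -0, 1.354, -0.206], TCP at [0.173, 0.549, 0.231] pointing down, gripper open.
Joint ranges: [-2.99, 2.99], [-0.89, 2.07], [0.3, 2.58], [-1.14, 4.28], [0, 2.63], [-3.12, 3.12]. Speed limits (rad/s): [2.57, 2.57, 3.01, 3.14, 3.14, 3.14].

INTERFACE

Orientations are given as a unit quaternion [w, x, y, z].
In Python, from bench import ctrl, vision, sensors gives the robot as it stands (ctrl), with the cameras (vision) and the readings (sensors).
- The arm moves only by the shell command python3 jog.py 'ROWS'. ROWS is a JSON list of rows, 1 to 10 of them, each an object with the fields sx, sy, sz (the shift in parts of the range, where 1.0 means 0.5 m), wx, wy, wz (a rotation vector in normalised numbers (1 is 180 degrees)), aperture (the opening from 0.0 (shut) to 1.0 (fully open)); a field left out counts as zero (the opening has to be given); each row is the pose to reach, as a shift and turn from the pose commanded when the command began, along the tool's axes at that moment; what a row does not reach only later rows make up. A row lasts 1/8 s, in which the tool goes at most 0.0625 m and 0.188 rad, less where a joint would pass 70% of its speed; a pose out of reach is approached as far as the arm can. The fingers move at their own pace and stop on an object; the grip force is fixed at half the most. Time passes only in rows, so rows that do not move let the fingers close. It prints the time, the measured TCP pose, the force, the opening and the grip force at its end. No shift or turn number may pass 1 either way. Input that does not fit is refused with a message, and nothing moves.
- sensors.get_obs(): the state, without advancing time (a new reading comes with each control period).
- vision.camera(name): name is "side" or "top" or "wrist"; returns the picture (400x640x3 uint8, blue, green, red); there is no depth.
- vision.camera_params(name): a dict with "fovy" (degrees; the focal length in pixels is half the picture's height over the tangent of half this angle, whatever the lens; pixels are square), "cx", "cy" (the principal point, pixels), "view" (4x4, takes a point from world to camera coordinates). Camera axes: x right, y up, looking along -z (the intrinsics and any distortion apply to the point x, -y, -z); pixel columns grow to the right and rows downward; lengths in m; the calibration is good to about 2 mm. The wrist camera is an equidistant fisheye: a pixel r from the principal point sees the ray r / f radians off the axis. A picture is of the moment at which its call begins: read the wrist's pose just before it. camera_params takes no time and is no camera call; for the wrist camera it gives the pose at the moment of the call.
- ctrl.hand_in(): hands the job in; it is judged then, once.
The state is a dict: "time_s": time; "q": joint angles; "dq": joint speeds; "joint_efforts": joint torques, N m; "eef_pos": TCP position; "eef_rot": TCP orientation; "wrist_force": force on the tool from outside, world axes, zero at the start; "torque": the same for the moment, N m; "opening": opening from 0.0 (shut) to 1.0 (fully open); "grasp_force": force on a finger pad.
Only numpy, scipy, OpenCV 4.12 (cv2) and the standard library are available. Lean on these libraries where they do the work, as an engineer would, in place of code of your own. Each camera call takes 0.05 s, during which the arm holds its last target. There are 200 camera calls.

## Working session

There is one attempt and no reset: what is moved stays moved. The work goes in short steps, Python scripts to look and compute and a shell command to move; the robot and the scene stay as the last step left them, time stands still between calls to the robot, and variables do not carry over. Pictures are saved under pics/ and viewed, at most 15 in all, crops included, and the job is handed in when it is done.

```bash
ls; mkdir -p pics; python3 - <<'E'
from bench import ctrl, vision, sensors
import cv2,numpy as np
np.set_printoptions(precision=4,suppress=True)
o=sensors.get_obs();print(o)
for n in ("top","side"):
    im=vision.camera(n);cv2.imwrite(f"pics/{n}0.png",im);print(n,vision.camera_params(n))
print(vision.camera_params("wrist"))
cv2.imwrite("pics/wrist0.png",vision.camera("wrist"))
E
```

```text
bench.py
jog.py
pics
{'time_s': 0.0, 'q': array([ 1.0597,  0.1815,  1.608 ,  0.    ,  1.3538, -0.2063]), 'dq': array([-0.0003,  0.0019,  0.0016, -0.0003, -0.0008, -0.0007]), 'joint_efforts': array([  0.0001, -44.4872, -35.1336,  -0.0004,   0.009 ,   0.    ]), 'eef_pos': array([0.1723, 0.548 , 0.2304]), 'eef_rot': array([-0.0003,  0.1518,  0.9884, -0.0008]), 'wrist_force': array([ 0.6417, -0.1479, -0.5914]), 'torque': array([0.0246, 0.0391, 0.0033]), 'grasp_force': 0.0, 'opening': 0.9984363077933515}
top {'fovy': 47.44085437735943, 'cx': 321.35295380132067, 'cy': 201.6758935493596, 'view': array([[-0.0149, -0.9999, -0.0053,  0.0898],
       [ 0.9939, -0.0154,  0.109 , -0.472 ],
       [-0.1091, -0.0036,  0.994 , -1.3726],
       [ 0.    ,  0.    ,  0.    ,  1.    ]])}
side {'fovy': 49.00764248885941, 'cx': 317.5529973694169, 'cy': 202.85183231606376, 'view': array([[-0.9728, -0.2306, -0.0212,  0.5125],
       [ 0.0881, -0.4534,  0.8869, -0.0736],
       [-0.2141,  0.8609,  0.4614, -1.4116],
       [ 0.    ,  0.    ,  0.    ,  1.    ]])}
{'fovy': 65.70646984690485, 'cx': 319.08438929867873, 'cy': 200.7363353331244, 'view': array([[ 0.3005,  0.9538, -0.0014, -0.5744],
       [-0.9011,  0.2834, -0.3283,  0.0429],
       [-0.3128,  0.0999,  0.9446, -0.3817],
       [ 0.    ,  0.    ,  0.    ,  1.    ]])}
```

View pics/top0.png

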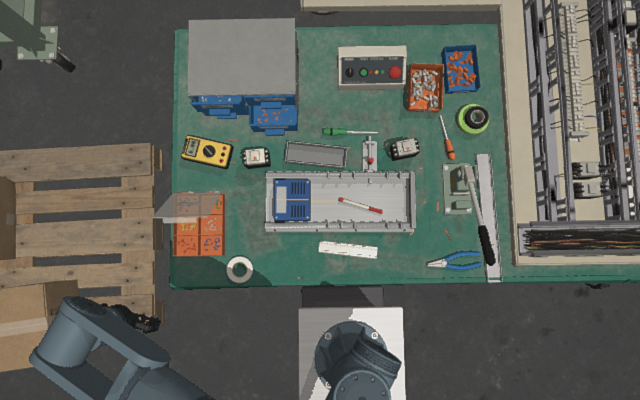

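View pics/side0.png

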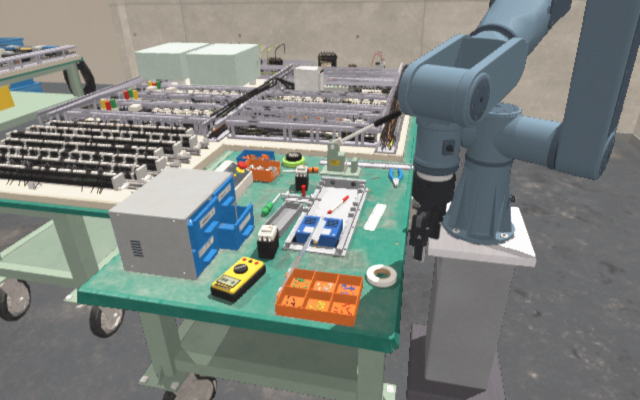

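The top view shows the track at cols 265–415, rows 172–232, with home to the right (world −y). The cassette is at (292,200), and the marker runs from (338,199) to its red cap at (381,211). The tray is at (316,153) and the knob at (370,160). The side view agrees with this. Next I'll measure by colour masks.

```bash
cat > h.py <<'E'
from bench import ctrl, vision, sensors
import cv2,numpy as np
from scipy.spatial.transform import Rotation as R
np.set_printoptions(precision=4,suppress=True)
def ray(p,uv,fish):
    f=200/np.tan(np.radians(p["fovy"]/2)); u=(uv[0]-p["cx"]); v=(uv[1]-p["cy"])
    if fish:
        r=np.hypot(u,v); t=r/f; s=np.sin(t)/max(r,1e-9); d=np.array([u*s,-v*s,-np.cos(t)])
    else: d=np.array([u/f,-v/f,-1])
    V=p["view"]; return -V[:3,:3].T@V[:3,3], V[:3,:3].T@d
def cast(p,uv,z,fish=False):
    c,d=ray(p,uv,fish); return c+d*(z-c[2])/d[2]
def proj(p,X,fish=False):
    f=200/np.tan(np.radians(p["fovy"]/2)); q=p["view"]@np.append(X,1); x,y,z=q[0],-q[1],-q[2]
    if fish:
        r=np.hypot(x,y); k=np.arctan2(r,z)*f/max(r,1e-9); return np.array([p["cx"]+x*k,p["cy"]+y*k])
    return np.array([p["cx"]+f*x/z,p["cy"]+f*y/z])
def blobs(m,amin=8):
    n,l,s,c=cv2.connectedComponentsWithStats(m.astype(np.uint8))
    return [(c[i],s[i],l==i) for i in range(1,n) if s[i][4]>=amin]
def hsv(im): return cv2.cvtColor(im,cv2.COLOR_BGR2HSV)
def red(im):
    h=hsv(im); return ((h[...,0]<8)|(h[...,0]>172))&(h[...,1]>150)&(h[...,2]>80)
def blue(im):
    h=hsv(im); return (h[...,0]>100)&(h[...,0]<125)&(h[...,1]>130)&(h[...,2]>60)
def tool(dx):  # world shift -> tool axes
    o=sensors.get_obs(); q=o["eef_rot"]; return R.from_quat(np.r_[q[1:],q[0]]).inv().apply(dx)
E
python3 - <<'E'
from h import *
im=cv2.imread("pics/top0.png");p=vision.camera_params("top")
for nm,m,z in(("red",red(im),.02),("blue",blue(im),.046)):
    for c,s,_ in blobs(m): 
        if 250<c[0]<430 and 140<c[1]<240: print(nm,c,s,cast(p,c,z),cast(p,c,.056))
cv2.imwrite("pics/topc.png",cv2.resize(im[130:250,240:440],None,fx=4,fy=4,interpolation=cv2.INTER_CUBIC))
for n,uv,z in(("trk",(265,172),0),("trk",(415,172),0),("trk",(265,232),0),("trk",(415,232),0),("tray",(316,153),.0)):print(n,cast(p,uv,z))
E
```

```text
red [370.4118 160.4118] [369 158   4   6  17] [ 0.601  -0.0721  0.02  ] [ 0.5937 -0.0683  0.056 ]
red [375.0882 209.8235] [369 207  13   6  34] [ 0.4462 -0.0824  0.02  ] [ 0.443  -0.0783  0.056 ]
blue [294.7575 200.2236] [275 180  35  41 738] [0.4768 0.163  0.046 ] [0.4757 0.1624 0.056 ]
trk [0.5731 0.259  0.    ]
trk [ 0.5657 -0.2136  0.    ]
trk [0.3841 0.2593 0.    ]
trk [ 0.377  -0.2066  0.    ]
tray [0.6316 0.0973 0.    ]
```

View pics/topc.png

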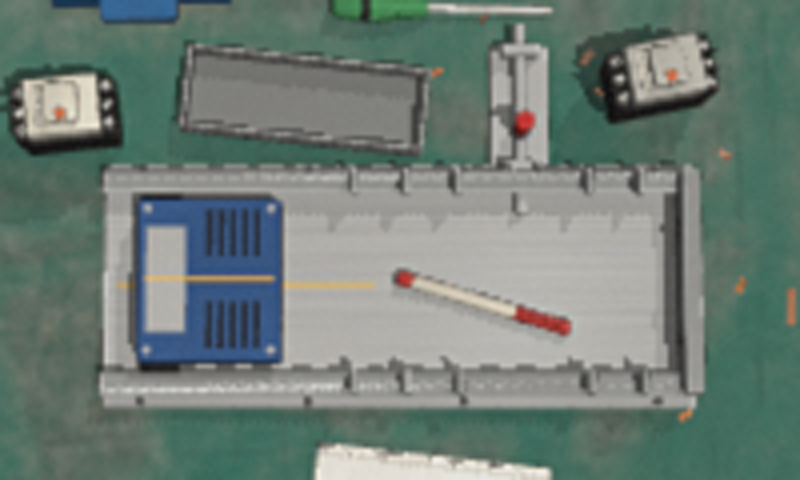

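View pics/wrist0.png

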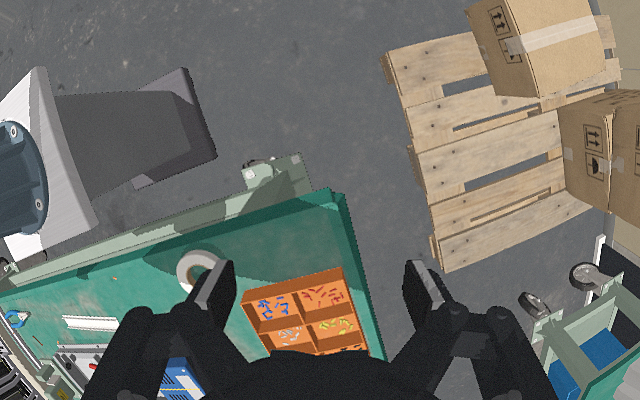

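The crop (u=240+x/4, v=130+y/4) shows the marker from (402,277) to cap end (570,327), the knob at (525,122), the tray corners near (185,45)–(425,150), and the cassette at x 137–283, straight. The wrist view shows only the bench corner. I'll move the wrist camera over the track, with tool x ≈ world +y.

Careful with the scale: shifts go in shares of 0.5 m and turns go in shares of 180 degrees. That gives: -0.453 m / 0.5 = -0.906, -0.348 m / 0.5 = -0.696, 1.28 rad / 3.1416 = 0.4074.

```bash
python3 jog.py '[{"sx":-0.906, "sy":-0.696, "sz":-0.08, "wz":0.4074, "aperture":1}, {"sx":-0.906, "sy":-0.696, "sz":-0.08, "wz":0.4074, "aperture":1}, {"sx":-0.906, "sy":-0.696, "sz":-0.08, "wz":0.4074, "aperture":1}, {"sx":-0.906, "sy":-0.696, "sz":-0.08, "wz":0.4074, "aperture":1}, {"sx":-0.906, "sy":-0.696, "sz":-0.08, "wz":0.4074, "aperture":1}, {"sx":-0.906, "sy":-0.696, "sz":-0.08, "wz":0.4074, "aperture":1}, {"sx":-0.906, "sy":-0.696, "sz":-0.08, "wz":0.4074, "aperture":1}, {"sx":-0.906, "sy":-0.696, "sz":-0.08, "wz":0.4074, "aperture":1}, {"sx":-0.906, "sy":-0.696, "sz":-0.08, "wz":0.4074, "aperture":1}, {"sx":-0.906, "sy":-0.696, "sz":-0.08, "wz":0.4074, "aperture":1}]'
python3 jog.py '[{"aperture":0.4}, {"aperture":0.4}, {"aperture":0.4}]'
python3 - <<'E'
from h import *
o=sensors.get_obs();print(o["eef_pos"],o["eef_rot"],o["q"])
p=vision.camera_params("wrist");np.save("pw1.npy",p,allow_pickle=True);cv2.imwrite("pics/w1.png",vision.camera("wrist"))
print(p)
E
```

```text
time_s: 1.4
eef_pos: [0.5019, 0.0773, 0.2712]
eef_rot: [0.0, 0.714, 0.7, -0.0]
wrist_force: [0.8, 0.0, -0.2]
opening: 1.001
grasp_force: 0.0
time_s: 1.78
eef_pos: [0.4995, 0.082, 0.2712]
eef_rot: [-0.0, 0.711, 0.703, -0.0]
wrist_force: [-0.4, -0.1, 0.6]
opening: 0.404
grasp_force: 0.0
[0.4995 0.082  0.2712] [-0.0001  0.7113  0.7029 -0.    ] [-0.0723 -0.0082  1.729   0.0002  1.421  -0.0605]
{'fovy': 65.70646984690485, 'cx': 319.08438929867873, 'cy': 200.7363353331244, 'view': array([[ 0.9999, -0.0122,  0.0015, -0.4991],
       [ 0.012 ,  0.9449, -0.3272, -0.0278],
       [ 0.0026,  0.3272,  0.9449, -0.4475],
       [ 0.    ,  0.    ,  0.    ,  1.    ]])}
```

View pics/w1.png

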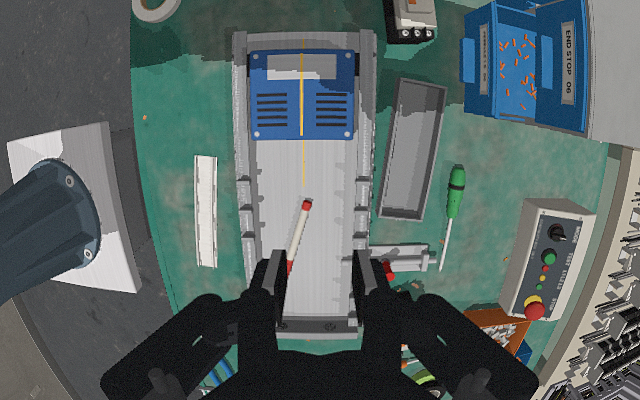

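The wrist view shows the cassette corners at about (250,52)–(355,138), the yellow line at col 304, the tray corners (397,78),(447,88),(424,220),(378,213), and the marker tail at (307,205). The knob at (388,271) is partly hidden by the finger. I'll cast these.

```bash
python3 - <<'E'
from h import *
p=np.load("pw1.npy",allow_pickle=True).item();im=cv2.imread("pics/w1.png");t=vision.camera_params("top");it=cv2.imread("pics/top0.png")
C=lambda u,z:cast(p,u,z,True)[:2]
b=max((x for x in blobs(blue(im)) if x[0][0]<360 and x[0][1]<150),key=lambda x:x[1][4])
ys,xs=np.nonzero(b[2]);P=np.array([C((x,y),.046) for x,y in zip(xs,ys)]);print("cassette rect",cv2.minAreaRect((P*1000).astype(np.float32)))
h=hsv(im);ym=(h[...,0]>15)&(h[...,0]<32)&(h[...,1]>110)&(h[...,2]>120);ym[:,:290]=0;ym[:,318:]=0
for a,e,z in((45,136,.046),(142,198,.006)):
    ys,xs=np.nonzero(ym[a:e]);P=np.array([C((x,y+a),z) for x,y in zip(xs,ys)])
    if len(P)>10: f=np.polyfit(P[:,1],P[:,0],1);print("line z",z,len(P),f, "y range",P[:,1].min(),P[:,1].max(),np.polyval(f,[.2,0,-.2]))
q=np.array([C(u,.026) for u in((397,78),(447,88),(424,220),(378,213))]);print("tray",q,q.mean(0),[np.linalg.norm(q[i]-q[i-1]) for i in range(4)])
for c,s,_ in blobs(red(im)):
    if 250<c[0]<420 and 150<c[1]<300: print("red w",c,s,C(c,.014),C(c,.054))
for u in((402,277),(570,327),(486,302)): print("marker top",cast(t,(240+u[0]/4,130+u[1]/4),.014))
for u in((103,403),(690,405),(112,170),(682,168)): print("trk",cast(t,(240+u[0]/4,130+u[1]/4),.006))
g=[cast(t,(240+u[0]/4,130+u[1]/4),.026)[:2] for u in((188,44),(428,70),(418,150),(182,126))];print("tray top",np.mean(g,0))
for u in((525,122),): print("knob cap top",cast(t,(240+u[0]/4,130+u[1]/4),.054))
E
```

```text
cassette rect ((480.03680419921875, 171.44204711914062), (108.4179458618164, 123.35530853271484), 88.95709991455078)
line z 0.046 219 [0.0171 0.4773] y range 0.1232754037339801 0.23003152971849541 [0.4807 0.4773 0.4738]
line z 0.006 44 [0.0252 0.4764] y range 0.04828709372207195 0.1078051924534156 [0.4815 0.4764 0.4714]
tray [[0.5988 0.1931]
 [0.6675 0.1849]
 [0.6476 0.0013]
 [0.5796 0.0133]] [0.6234 0.0982] [np.float64(0.18082084079432692), np.float64(0.06914411151941863), np.float64(0.18462264224140806), np.float64(0.06903635426350145)]
red w [306.0758 205.4091] [302 201  10  10  66] [0.4815 0.0213] [0.4834 0.0358]
red w [288.5614 266.5439] [287 260   6  18  57] [ 0.4522 -0.0765] [ 0.457  -0.0522]
red w [388.0081 271.2177] [382 261  13  20 124] [ 0.6044 -0.0886] [ 0.594  -0.0631]
marker top [0.4813 0.0232 0.014 ]
marker top [ 0.4404 -0.1058  0.014 ]
marker top [ 0.4608 -0.0414  0.014 ]
trk [0.3876 0.2562 0.006 ]
trk [ 0.3792 -0.1977  0.006 ]
trk [0.5703 0.2489 0.006 ]
trk [ 0.5648 -0.1983  0.006 ]
tray top [0.6216 0.0971]
knob cap top [ 0.5938 -0.071   0.054 ]
```

Everything is consistent: cassette 108×123 and square to the track, axis 1.04° off world −y, marker length 135, tray 69×183. Next is the marker grasp: hover, then descend.

Scaled: 0.2 m / 0.5 = 0.4, 0.15 m / 0.5 = 0.3, 0.293 rad / 3.1416 = 0.0933.

```bash
python3 jog.py '[{"sx":-0.248, "sy":-0.074, "sz":0.2, "wz":0.0933, "aperture":0.4}, {"sx":-0.248, "sy":-0.074, "sz":0.2, "wz":0.0933, "aperture":0.4}, {"sx":-0.248, "sy":-0.074, "sz":0.3, "wz":0.0933, "aperture":0.4}, {"sx":-0.248, "sy":-0.074, "sz":0.4, "wz":0.0933, "aperture":0.4}, {"sx":-0.248, "sy":-0.074, "sz":0.4, "wz":0.0933, "aperture":0.4}, {"sx":-0.248, "sy":-0.074, "sz":0.4, "wz":0.0933, "aperture":0.4}]'
python3 - <<'E'
from h import *
o=sensors.get_obs();print(o["eef_pos"],o["eef_rot"])
p=vision.camera_params("wrist");im=vision.camera("wrist");cv2.imwrite("pics/w2.png",im)
for c,s,_ in blobs(red(im),20):
    x=cast(p,c,.013,True); print(c,s,x)
E
```

```text
time_s: 2.58
eef_pos: [0.4626, -0.0425, 0.0729]
eef_rot: [0.001, 0.807, 0.591, 0.0]
wrist_force: [0.8, -0.6, 0.0]
opening: 0.401
grasp_force: 0.0
[ 0.4626 -0.0425  0.0729] [0.0006 0.8066 0.5911 0.0005]
[316.0428 125.211 ] [307 116  19  19 327] [0.4811 0.0213 0.013 ]
[503.0814 210.5039] [492 198  27  26 258] [ 0.6053 -0.0815  0.013 ]
[522.2684 222.5368] [513 213  19  20 272] [ 0.6246 -0.0993  0.013 ]
[315.4685 273.0356] [308 249  16  50 730] [ 0.4469 -0.0843  0.013 ]
```

View pics/w2.png

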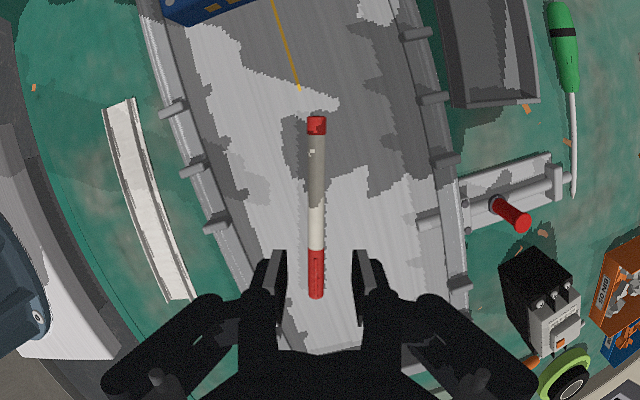

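The marker sits centred between the fingers and aligned with them (tail (316,125), cap (315,273)). The knob shows clearly at (522,222). I'll descend, grip and lift.

Scaled: 0.062 m / 0.5 = 0.124, 0.05 m / 0.5 = 0.1.

```bash
python3 jog.py '[{"sy":-0.002, "sz":0.1, "aperture":0.4}, {"sy":-0.002, "sz":0.124, "aperture":0.4}, {"sy":-0.002, "sz":0.124, "aperture":0.4}, {"sy":-0.002, "sz":0.124, "aperture":0}, {"sy":-0.002, "sz":0.124, "aperture":0}, {"sy":-0.002, "sz":0.124, "aperture":0}, {"sy":-0.002, "sz":0.124, "aperture":0}, {"sy":-0.002, "sz":0.124, "aperture":0}]'
python3 - <<'E'
from h import *
p=vision.camera_params("wrist");im=vision.camera("wrist")
o=sensors.get_obs();print(o["eef_pos"],o["eef_rot"])
E
```

```text
time_s: 3.62
eef_pos: [0.4622, -0.043, 0.0113]
eef_rot: [0.001, 0.807, 0.591, 0.001]
wrist_force: [-1.8, 1.3, 6.4]
opening: 0.117
grasp_force: 59.1
[ 0.4622 -0.043   0.0113] [0.0014 0.8069 0.5907 0.001 ]
```

Gripped. Lift and carry over the tray.

Scaled: 0.1825 m / 0.5 = 0.365, 0.1103 m / 0.5 = 0.2206, -0.199 rad / 3.1416 = -0.0633.

```bash
python3 jog.py '[{"sz":-0.1, "aperture":0}, {"sz":-0.2, "aperture":0}, {"sx":0.12, "sy":0.072, "sz":-0.2, "wz":-0.0318, "aperture":0}, {"sx":0.22, "sy":0.132, "sz":-0.2, "wz":-0.0633, "aperture":0}, {"sx":0.32, "sy":0.192, "sz":-0.2, "wz":-0.0633, "aperture":0}, {"sx":0.365, "sy":0.2206, "sz":-0.2, "wz":-0.0633, "aperture":0}, {"sx":0.365, "sy":0.2206, "sz":-0.2, "wz":-0.0633, "aperture":0}, {"sx":0.365, "sy":0.2206, "sz":-0.2, "wz":-0.0633, "aperture":0}]'
python3 - <<'E'
from h import *
o=sensors.get_obs();print(o["eef_pos"],o["eef_rot"])
p=vision.camera_params("wrist");np.save("pw3.npy",p,allow_pickle=True);im=vision.camera("wrist");cv2.imwrite("pics/w3.png",im)
E
```

```text
time_s: 4.68
eef_pos: [0.6202, 0.0976, 0.1097]
eef_rot: [0.0, 0.744, 0.668, -0.0]
wrist_force: [0.0, -1.0, -0.4]
opening: 0.116
grasp_force: 58.8
[0.6202 0.0976 0.1097] [ 0.      0.7442  0.6679 -0.0002]
```

View pics/w3.png

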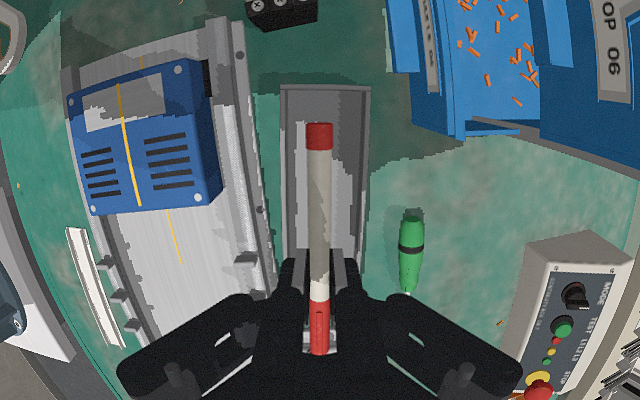

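The marker is held level. The tray's far corners are at (281,88) and (370,86). I'll check the centring.

```bash
python3 - <<'E'
from h import *
p=np.load("pw3.npy",allow_pickle=True).item()
a,b=[cast(p,u,.026,True) for u in((281,88),(370,86))];d=np.array([.108,.994,0])
print(a,b,np.linalg.norm(a-b),"centre",(a+b)/2-d*.095)
p2=cast(p,(366,225),.026,True);print("right edge",p2, "dir",b-p2)
E
```

```text
[0.6032 0.192  0.026 ] [0.6672 0.1868 0.026 ] 0.06424928492307475 centre [0.625 0.095 0.026]
right edge [0.6565 0.0789 0.026 ] dir [0.0108 0.1079 0.    ]
```

Centred within 3 mm. Lower, open narrowly, rise.

Scaled: 0.098 m / 0.5 = 0.196, 0.085 m / 0.5 = 0.17.

```bash
python3 jog.py '[{"sx":-0.002, "sy":0.006, "sz":0.1, "aperture":0}, {"sx":-0.002, "sy":0.006, "sz":0.17, "aperture":0}, {"sx":-0.002, "sy":0.006, "sz":0.196, "aperture":0}, {"sx":-0.002, "sy":0.006, "sz":0.196, "aperture":0}, {"sx":-0.002, "sy":0.006, "sz":0.196, "aperture":0.25}, {"sx":-0.002, "sy":0.006, "sz":0.196, "aperture":0.25}, {"sx":-0.002, "sy":0.006, "sz":0.196, "aperture":0.25}, {"sx":-0.002, "sy":0.006, "sz":0.14, "aperture":0.25}, {"sx":-0.002, "sy":0.006, "sz":0.04, "aperture":0.3}, {"sx":-0.002, "sy":0.006, "sz":-0.02, "aperture":0.5}]'
python3 - <<'E'
from h import *
o=sensors.get_obs();print(o["eef_pos"],o["eef_rot"])
p=vision.camera_params("wrist");im=vision.camera("wrist");cv2.imwrite("pics/w4.png",im)
for c,s,_ in blobs(red(im),20): print(c,s,cast(p,c,.011,True))
w=np.load("pw1.npy",allow_pickle=True).item()
E
```

```text
time_s: 5.98
eef_pos: [0.6248, 0.0968, 0.1221]
eef_rot: [0.001, 0.744, 0.668, 0.001]
wrist_force: [0.4, 0.8, 0.6]
opening: 0.494
grasp_force: 0.0
[0.6248 0.0968 0.1221] [0.0011 0.7442 0.668  0.0011]
[317.7882 119.7783] [311 113  15  15 203] [0.6317 0.1628 0.011 ]
[318.1149 243.3103] [312 222  13  44 522] [0.6198 0.0523 0.011 ]
[547.1042 333.8333] [543 331   9   7  48] [ 0.9353 -0.1487  0.011 ]
[309.2308 348.3846] [304 344  11  10  91] [ 0.5946 -0.0836  0.011 ]
[542.5    380.8929] [539 376   7  12  28] [ 0.9819 -0.2857  0.011 ]
```

View pics/w4.png

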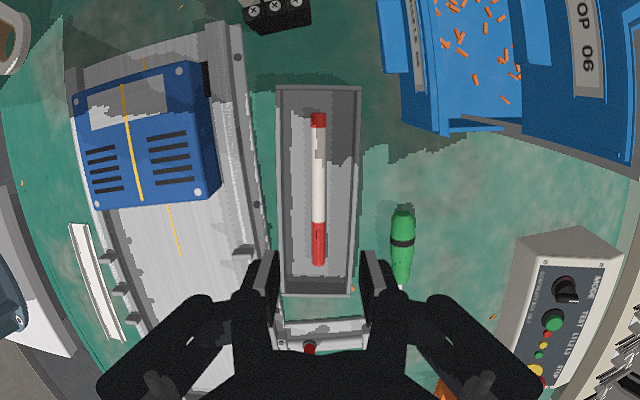

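The marker lies flat in the tray (cap (318,243), tail (318,120)). Next I'll hover over the knob.

Scaled: -0.168 m / 0.5 = -0.336, -0.12 m / 0.5 = -0.24, -0.09 rad / 3.1416 = -0.0286.

```bash
python3 jog.py '[{"sx":-0.12, "sy":-0.01, "wz":-0.0127, "aperture":0.5}, {"sx":-0.24, "sy":-0.02, "sz":0.02, "wz":-0.0286, "aperture":0.5}, {"sx":-0.336, "sy":-0.026, "sz":0.02, "wz":-0.0286, "aperture":0.5}, {"sx":-0.336, "sy":-0.026, "sz":0.02, "wz":-0.0286, "aperture":0.5}, {"sx":-0.336, "sy":-0.026, "sz":0.02, "wz":-0.0286, "aperture":0.5}]'
python3 - <<'E'
from h import *
o=sensors.get_obs();print(o["eef_pos"],o["eef_rot"])
p=vision.camera_params("wrist");im=vision.camera("wrist");cv2.imwrite("pics/w5.png",im[180:380,180:480])
for c,s,_ in blobs(red(im),60): print(c,s,cast(p,c,.05,True))
t=vision.camera_params("top");im=vision.camera("top")
for c,s,_ in blobs(red(im)): 
    if 360<c[0]<380 and 140<c[1]<240: print("top",c,cast(t,c,.05))
E
```

```text
time_s: 6.65
eef_pos: [0.5927, -0.0687, 0.1093]
eef_rot: [-0.0, 0.714, 0.7, 0.0]
wrist_force: [0.3, 1.0, 0.3]
opening: 0.5
grasp_force: 0.0
[ 0.5927 -0.0687  0.1093] [-0.0001  0.7137  0.7004  0.0002]
[351.2096  49.6792] [342  22  20  57 854] [0.6158 0.0474 0.05  ]
[323.4   219.212] [314 202  20  33 500] [ 0.5961 -0.0681  0.05  ]
[608.0256 222.1026] [603 217  10  11  78] [ 0.894  -0.0837  0.05  ]
[592.955  297.6204] [576 280  33  35 822] [ 0.9189 -0.1834  0.05  ]
```

View pics/w5.png

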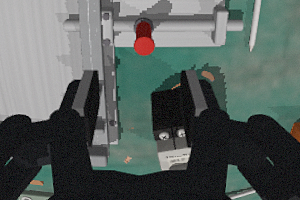

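The knob cap is at full-frame (325,225), which gives (0.596, −0.069) and a bolt value of about 8 mm. I'll descend with the fingers spanning it along the bolt axis, then grip.

Scaled: 0.081 m / 0.5 = 0.162, 0.003 m / 0.5 = 0.006.

```bash
python3 jog.py '[{"sy":0.006, "sz":0.08, "aperture":0.5}, {"sy":0.006, "sz":0.14, "aperture":0.5}, {"sy":0.006, "sz":0.162, "aperture":0.5}, {"sy":0.006, "sz":0.162, "aperture":0.5}, {"sy":0.006, "sz":0.162, "aperture":0}, {"sy":0.006, "sz":0.162, "aperture":0}, {"sy":0.006, "sz":0.162, "aperture":0}, {"sy":0.006, "sz":0.162, "aperture":0}]'
```

```text
time_s: 7.75
eef_pos: [0.5967, -0.0691, 0.0299]
eef_rot: [0.001, 0.713, 0.701, 0.001]
wrist_force: [-1.5, 1.2, 6.4]
opening: 0.128
grasp_force: 58.4
```

Scaled: 0.035 m / 0.5 = 0.07, 0.03 m / 0.5 = 0.06.

```bash
python3 jog.py '[{"sy":0.02, "aperture":0}, {"sy":0.04, "aperture":0}, {"sy":0.06, "aperture":0}, {"sy":0.07, "aperture":0}, {"sy":0.07, "aperture":0}, {"sy":0.07, "aperture":0}]'
```

```text
time_s: 8.5
eef_pos: [0.6321, -0.0697, 0.0299]
eef_rot: [0.001, 0.713, 0.701, 0.001]
wrist_force: [0.4, 2.3, 5.1]
opening: 0.13
grasp_force: 58.7
```

Bolt drawn about 43 mm. I'll release, rise, check, and head for the cassette's rear.

Scaled: -0.17 m / 0.5 = -0.34, -0.15 m / 0.5 = -0.3.

```bash
python3 jog.py '[{"aperture":0.3}, {"aperture":0.4}, {"aperture":0.4}, {"sz":-0.12, "aperture":0.4}, {"sz":-0.24, "aperture":0.4}, {"sx":0.1, "sy":-0.06, "sz":-0.3, "aperture":0.6}, {"sx":0.2, "sy":-0.12, "sz":-0.34, "aperture":0.6}, {"sx":0.3, "sy":-0.18, "sz":-0.34, "aperture":0.6}, {"sx":0.3, "sy":-0.24, "sz":-0.34, "aperture":0.6}, {"sx":0.3, "sy":-0.24, "sz":-0.34, "aperture":0.6}]'
python3 - <<'E'
from h import *
o=sensors.get_obs();print(o["eef_pos"],o["eef_rot"])
p=vision.camera_params("wrist");np.save("pw6.npy",p,allow_pickle=True);im=vision.camera("wrist");cv2.imwrite("pics/w6.png",im)
C=lambda u,z:cast(p,u,z,True)[:2]
b=max((x for x in blobs(blue(im)) if x[0][0]<400),key=lambda x:x[1][4])
ys,xs=np.nonzero(b[2]);P=np.array([C((x,y),.046) for x,y in zip(xs,ys)]);print("cassette rect",cv2.minAreaRect((P*1000).astype(np.float32)),b[1])
h=hsv(im);ym=(h[...,0]>15)&(h[...,0]<32)&(h[...,1]>110)&(h[...,2]>120)
for c,s,_ in blobs(ym,20):
    if 230<c[0]<400:print("yellow",c,s,C(c,.046),C(c,.006))
for c,s,_ in blobs(red(im),30):print("red",c,C(c,.054))
E
```

```text
time_s: 9.75
eef_pos: [0.5117, 0.0835, 0.1982]
eef_rot: [-0.0, 0.713, 0.701, -0.0]
wrist_force: [0.2, -0.4, 0.2]
opening: 0.6
grasp_force: 0.0
[0.5117 0.0835 0.1982] [-0.0002  0.7128  0.7013 -0.0003]
cassette rect ((480.1832275390625, 171.3645782470703), (108.02387237548828, 122.39759826660156), 89.06595611572266) [ 221   39  129  114 9340]
yellow [287.5  33. ] [287  28   2  11  22] [0.4851 0.2315] [0.4813 0.2401]
yellow [283.4032  95.0258] [282  45   4 101 310] [0.48   0.1714] [0.4755 0.1719]
yellow [289.0513 177.3333] [288 152   3  54  78] [0.4824 0.0908] [0.4783 0.0803]
red [427.7745 104.5098] [0.6167 0.1636]
red [412.0466 200.6414] [0.6059 0.0671]
red [565.7812 293.0625] [ 0.8865 -0.0872]
red [551.9104 339.4358] [ 0.9054 -0.189 ]
```

View pics/w6.png

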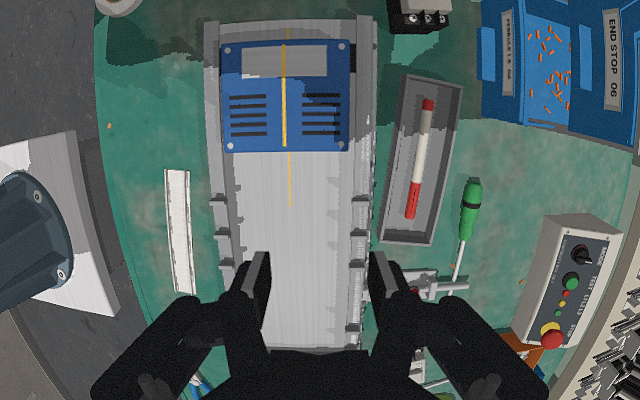

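Marker in the tray, bolt clear of the channel, cassette at (0.4801, 0.1714) and straight. Next I'll move behind its rear face and lower to about 14 mm, in two moves.

Scaled: 0.188 m / 0.5 = 0.376, -0.0328 m / 0.5 = -0.0656.

```bash
python3 jog.py '[{"sx":0.12, "sy":-0.022, "aperture":0.6}, {"sx":0.24, "sy":-0.044, "aperture":0.6}, {"sx":0.34, "sy":-0.0656, "aperture":0.6}, {"sx":0.376, "sy":-0.0656, "aperture":0.6}, {"sx":0.376, "sy":-0.0656, "sz":0.1, "aperture":0.6}, {"sx":0.376, "sy":-0.0656, "sz":0.2, "aperture":0.6}, {"sx":0.376, "sy":-0.0656, "sz":0.3, "aperture":0.6}, {"sx":0.376, "sy":-0.0656, "sz":0.36, "aperture":0.6}, {"sx":0.376, "sy":-0.0656, "sz":0.36, "aperture":0.6}, {"sx":0.376, "sy":-0.0656, "sz":0.36, "aperture":0.6}]'
```

```text
time_s: 11.05
eef_pos: [0.4857, 0.2709, 0.0194]
eef_rot: [0.0, 0.714, 0.7, 0.001]
wrist_force: [0.1, -0.1, 0.0]
opening: 0.602
grasp_force: 0.0
```

Scaled: -0.07 m / 0.5 = -0.14, -0.05 m / 0.5 = -0.1.

```bash
python3 jog.py '[{"sy":-0.008, "sz":0.012, "aperture":0.6}, {"sy":-0.008, "sz":0.012, "aperture":0.6}, {"sx":-0.04, "sy":-0.008, "sz":0.012, "aperture":0.6}, {"sx":-0.056, "sy":-0.008, "sz":0.012, "aperture":0.6}, {"sx":-0.068, "sy":-0.008, "sz":0.012, "aperture":0.6}, {"sx":-0.08, "sy":-0.008, "sz":0.012, "aperture":0.6}, {"sx":-0.1, "sy":-0.008, "sz":0.012, "aperture":0.6}, {"sx":-0.12, "sy":-0.008, "sz":0.012, "aperture":0.6}, {"sx":-0.14, "sy":-0.008, "sz":0.012, "aperture":0.6}]'
python3 - <<'E'
from h import *
o=sensors.get_obs();print(o["eef_pos"],o["eef_rot"],o["wrist_force"],o["torque"])
p=vision.camera_params("wrist");im=vision.camera("wrist");cv2.imwrite("pics/w7.png",im)
C=lambda u,z:cast(p,u,z,True)[:2]
t=vision.camera_params("top");it=vision.camera("top")
b=[x for x in blobs(blue(it),100) if 250<x[0][0]<420 and 170<x[0][1]<240]
for x in b: print(x[0],x[1],cast(t,x[0],.046))
E
```

```text
time_s: 12.18
eef_pos: [0.4789, 0.2008, 0.0125]
eef_rot: [0.0, 0.713, 0.701, 0.0]
wrist_force: [0.3, 4.2, 2.0]
opening: 0.598
grasp_force: 2.1
[0.4789 0.2008 0.0125] [0.0001 0.7134 0.7007 0.0003] [0.3009 4.2196 2.0303] [ 0.57   -0.0307 -0.0322]
[310.2644 189.092 ] [299 180  23  19 261] [0.5101 0.1156 0.046 ]
[311.8178 210.186 ] [301 200  21  21 258] [0.4457 0.1117 0.046 ]
```

Pushing at 4.2 N and balanced. Continuing.

Scaled: -0.13 m / 0.5 = -0.26, -0.12 m / 0.5 = -0.24.

```bash
python3 jog.py '[{"sx":-0.024, "sy":0.002, "aperture":0.6}, {"sx":-0.052, "sy":0.002, "aperture":0.6}, {"sx":-0.08, "sy":0.002, "aperture":0.6}, {"sx":-0.108, "sy":0.002, "aperture":0.6}, {"sx":-0.136, "sy":0.002, "aperture":0.6}, {"sx":-0.164, "sy":0.002, "aperture":0.6}, {"sx":-0.192, "sy":0.002, "aperture":0.6}, {"sx":-0.22, "sy":0.002, "aperture":0.6}, {"sx":-0.24, "sy":0.002, "aperture":0.6}, {"sx":-0.26, "sy":0.002, "aperture":0.6}]'
python3 - <<'E'
from h import *
o=sensors.get_obs();print(o["eef_pos"],o["wrist_force"],o["torque"])
t=vision.camera_params("top");it=vision.camera("top");cv2.imwrite("pics/top8.png",cv2.resize(it[130:250,240:440],None,fx=4,fy=4))
im=vision.camera("wrist");cv2.imwrite("pics/w8.png",im)
E
```

```text
time_s: 13.52
eef_pos: [0.4773, 0.0706, 0.0122]
eef_rot: [-0.0, 0.713, 0.701, -0.0]
wrist_force: [-0.4, 1.6, -1.5]
opening: 0.597
grasp_force: 1.3
[0.4773 0.0706 0.0122] [-0.3666  1.6358 -1.4714] [ 0.3895 -0.0008 -0.0029]
```

View pics/w8.png

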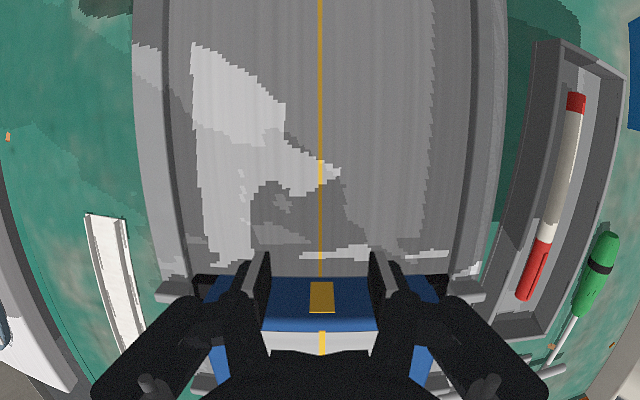

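The push is straight: yellow mark at col 321, fingers symmetric about 320. Continuing to about 18 mm short.

Scaled: -0.12 m / 0.5 = -0.24, -0.114 m / 0.5 = -0.228.

```bash
python3 jog.py '[{"sx":-0.024, "aperture":0.6}, {"sx":-0.052, "aperture":0.6}, {"sx":-0.08, "aperture":0.6}, {"sx":-0.108, "aperture":0.6}, {"sx":-0.136, "aperture":0.6}, {"sx":-0.164, "aperture":0.6}, {"sx":-0.192, "aperture":0.6}, {"sx":-0.212, "aperture":0.6}, {"sx":-0.228, "aperture":0.6}, {"sx":-0.24, "aperture":0.6}]'
python3 jog.py '[{"sx":-0.01, "aperture":0.6}, {"sx":-0.018, "aperture":0.6}]'
```

```text
time_s: 14.88
eef_pos: [0.4752, -0.0491, 0.0123]
eef_rot: [-0.0, 0.713, 0.701, 0.0]
wrist_force: [-0.4, 5.4, 3.3]
opening: 0.599
grasp_force: 2.5
time_s: 15.12
eef_pos: [0.475, -0.0578, 0.0123]
eef_rot: [-0.0, 0.713, 0.701, 0.0]
wrist_force: [0.7, 5.6, 4.5]
opening: 0.599
grasp_force: 2.6
```

```bash
python3 jog.py '[{"sx":-0.006, "aperture":0.6}, {"sx":-0.012, "aperture":0.6}]'; python3 jog.py '[{"sx":-0.004, "aperture":0.6}, {"sx":-0.006, "aperture":0.6}]'; python3 jog.py '[{"sx":-0.002, "aperture":0.6}, {"sx":-0.004, "aperture":0.6}]'
```

```text
time_s: 15.38
eef_pos: [0.4749, -0.0637, 0.0123]
eef_rot: [-0.0, 0.713, 0.701, 0.0]
wrist_force: [-0.2, 5.2, 2.9]
opening: 0.594
grasp_force: 2.6
time_s: 15.62
eef_pos: [0.4749, -0.0667, 0.0123]
eef_rot: [-0.0, 0.713, 0.701, 0.0]
wrist_force: [0.8, 5.4, 4.0]
opening: 0.602
grasp_force: 2.7
time_s: 15.88
eef_pos: [0.4748, -0.0677, 0.0123]
eef_rot: [-0.001, 0.713, 0.701, 0.001]
wrist_force: [1.6, 13.5, 7.6]
opening: 0.599
grasp_force: 6.7
```

Force jumped to 13.5 N at y=−0.0677, within 1 mm of the predicted stop position. I'll back off, rise and look.

Scaled: 0.157 m / 0.5 = 0.314, 0.15 m / 0.5 = 0.3.

```bash
python3 jog.py '[{"sx":0.02, "aperture":0.6}, {"sx":0.06, "aperture":0.6}, {"sx":0.08, "sz":-0.1, "aperture":0.5}, {"sx":0.08, "sz":-0.2, "aperture":0.5}, {"sx":0.08, "sy":0.1, "sz":-0.24, "aperture":0.5}, {"sx":0.08, "sy":0.2, "sz":-0.24, "aperture":0.5}, {"sx":0.08, "sy":0.3, "sz":-0.24, "aperture":0.5}, {"sx":0.08, "sy":0.314, "sz":-0.24, "aperture":0.5}, {"sx":0.08, "sy":0.314, "sz":-0.24, "aperture":0.5}]'
python3 - <<'E'
from h import *
o=sensors.get_obs();print(o["eef_pos"],o["eef_rot"])
p=vision.camera_params("wrist");im=vision.camera("wrist");cv2.imwrite("pics/w9.png",im)
t=vision.camera_params("top");it=vision.camera("top");cv2.imwrite("pics/top9.png",cv2.resize(it[130:250,240:440],None,fx=4,fy=4))
for c,s,_ in blobs(red(im),60): print(c,s,cast(p,c,.05,True))
for c,s,_ in blobs(red(it)): 
    if 360<c[0]<380 and 140<c[1]<240: print("top",c,cast(t,c,.05))
for c,s,_ in blobs(blue(it),100):
    if 250<c[0]<430 and 170<c[1]<240: print("blue",c,s,cast(t,c,.046))
E
```

```text
time_s: 17.0
eef_pos: [0.6318, -0.0316, 0.1313]
eef_rot: [-0.001, 0.713, 0.701, -0.001]
wrist_force: [-0.5, -0.1, -0.1]
opening: 0.498
grasp_force: 0.0
[ 0.6318 -0.0316  0.1313] [-0.0006  0.7133  0.7008 -0.0008]
[302.8703  97.3291] [295  71  17  54 717] [0.622  0.0534 0.05  ]
[320.3932 249.8762] [312 233  18  32 412] [ 0.6324 -0.0674  0.05  ]
[560.9881 250.8571] [556 246  11  11  84] [ 0.888  -0.0857  0.05  ]
[543.5906 321.6413] [527 306  34  32 789] [ 0.9036 -0.1861  0.05  ]
top [370.5 148.5] [ 0.6319 -0.0702  0.05  ]
blue [398.0824 189.2959] [387 180  23  19 267] [ 0.5054 -0.1509  0.046 ]
blue [397.1522 210.1801] [382 201  29  19 322] [ 0.4418 -0.146   0.046 ]
```

View pics/w9.png

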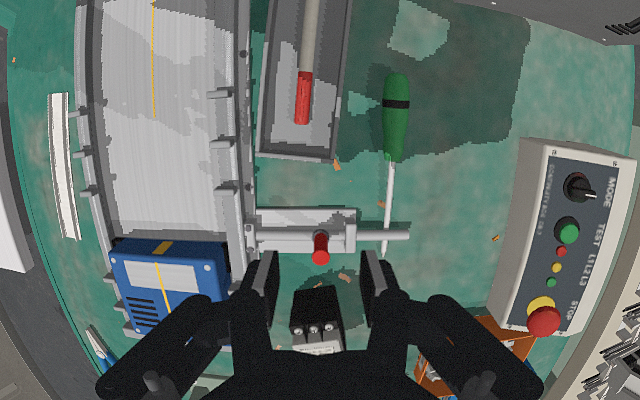

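The cassette is home and straight. The knob is at (0.632, −0.0695), and TCP x already matches. Descend and grip.

Careful with the scale: shifts go in shares of 0.5 m and turns go in shares of 180 degrees. That gives: 0.1 m / 0.5 = 0.2, -0.038 m / 0.5 = -0.076.

```bash
python3 jog.py '[{"sx":-0.076, "aperture":0.4}, {"sx":-0.076, "sz":0.04, "aperture":0.4}, {"sx":-0.076, "sy":0.002, "sz":0.12, "aperture":0.4}, {"sx":-0.076, "sy":0.002, "sz":0.18, "aperture":0.4}, {"sx":-0.076, "sy":0.002, "sz":0.2, "aperture":0.4}, {"sx":-0.076, "sy":0.002, "sz":0.2, "aperture":0.4}, {"sx":-0.076, "sy":0.002, "sz":0.2, "aperture":0}, {"sx":-0.076, "sy":0.002, "sz":0.2, "aperture":0}, {"sx":-0.076, "sy":0.002, "sz":0.2, "aperture":0}, {"sx":-0.076, "sy":0.002, "sz":0.2, "aperture":0}]'
```

```text
time_s: 18.35
eef_pos: [0.6326, -0.0697, 0.0339]
eef_rot: [-0.0, 0.713, 0.701, -0.0]
wrist_force: [-4.5, 0.5, 5.0]
opening: 0.127
grasp_force: 58.4
```

Scaled: -0.039 m / 0.5 = -0.078, -0.036 m / 0.5 = -0.072.

```bash
python3 jog.py '[{"sy":-0.02, "aperture":0}, {"sy":-0.04, "aperture":0}, {"sy":-0.06, "aperture":0}, {"sy":-0.072, "aperture":0}, {"sy":-0.078, "aperture":0}, {"sy":-0.078, "aperture":0}]'; python3 jog.py '[{"sy":-0.002, "aperture":0}, {"sy":-0.004, "aperture":0}]';  python3 jog.py '[{"sy":-0.002, "aperture":0}, {"sy":-0.002, "aperture":0}]'
```

```text
time_s: 19.1
eef_pos: [0.5944, -0.0691, 0.0339]
eef_rot: [0.001, 0.713, 0.701, 0.001]
wrist_force: [0.4, 2.2, 7.4]
opening: 0.127
grasp_force: 59.9
time_s: 19.35
eef_pos: [0.5929, -0.069, 0.0339]
eef_rot: [0.001, 0.713, 0.701, 0.001]
wrist_force: [3.2, 1.3, 6.7]
opening: 0.126
grasp_force: 59.7
time_s: 19.6
eef_pos: [0.5918, -0.069, 0.0339]
eef_rot: [0.001, 0.713, 0.701, 0.001]
wrist_force: [2.9, 2.1, 7.0]
opening: 0.126
grasp_force: 59.8
```

Scaled: -0.002 m / 0.5 = -0.004, -0.001 m / 0.5 = -0.002.

```bash
for i in 1 ; do python3 jog.py '[{"sy":-0.002, "aperture":0}, {"sy":-0.004, "aperture":0}]'; done; python3 jog.py '[{"sy":-0.002, "aperture":0}, {"sy":-0.002, "aperture":0}]'; python3 jog.py '[{"sy":-0.002, "aperture":0}, {"sy":-0.002, "aperture":0}]'
```

```text
time_s: 19.85
eef_pos: [0.5899, -0.069, 0.0339]
eef_rot: [0.001, 0.713, 0.701, 0.001]
wrist_force: [3.7, 2.4, 6.2]
opening: 0.128
grasp_force: 59.7
time_s: 20.1
eef_pos: [0.5888, -0.069, 0.0339]
eef_rot: [0.001, 0.713, 0.701, 0.001]
wrist_force: [2.4, 1.3, 6.7]
opening: 0.129
grasp_force: 59.8
time_s: 20.35
eef_pos: [0.5878, -0.069, 0.0339]
eef_rot: [0.001, 0.713, 0.701, 0.001]
wrist_force: [2.9, 1.5, 6.8]
opening: 0.127
grasp_force: 59.8
```

Scaled: -0.001 m / 0.5 = -0.002.

```bash
python3 jog.py '[{"sy":-0.002, "aperture":0}, {"sy":-0.002, "aperture":0}]'; python3 jog.py '[{"sy":-0.002, "aperture":0}, {"sy":-0.002, "aperture":0}]'; python3 jog.py '[{"sy":-0.002, "aperture":0}, {"sy":-0.002, "aperture":0}]'
```

```text
time_s: 20.6
eef_pos: [0.5874, -0.0689, 0.0339]
eef_rot: [0.002, 0.714, 0.701, 0.001]
wrist_force: [4.7, 1.4, 4.0]
opening: 0.134
grasp_force: 59.6
time_s: 20.85
eef_pos: [0.5874, -0.069, 0.0339]
eef_rot: [0.003, 0.714, 0.701, 0.002]
wrist_force: [8.8, 2.8, 1.5]
opening: 0.13
grasp_force: 59.4
time_s: 21.1
eef_pos: [0.5873, -0.069, 0.034]
eef_rot: [0.003, 0.714, 0.701, 0.003]
wrist_force: [12.8, 3.0, -2.2]
opening: 0.126
grasp_force: 59.2
```

The bolt bottomed out at x=0.5873 with force rising to 12.8 N, the predicted zero. Release, rise, check.

Scaled: -0.15 m / 0.5 = -0.3, -0.14 m / 0.5 = -0.28.

```bash
python3 jog.py '[{"aperture":0.35}, {"aperture":0.35}, {"sy":0.002, "aperture":0.35}, {"sy":0.002, "sz":-0.1, "aperture":0.35}, {"sy":0.002, "sz":-0.2, "aperture":0.4}, {"sx":0.1, "sy":0.002, "sz":-0.28, "aperture":0.4}, {"sx":0.2, "sy":0.002, "sz":-0.3, "aperture":0.4}, {"sx":0.2, "sz":-0.3, "aperture":0.4}]'
python3 - <<'E'
from h import *
o=sensors.get_obs();print(o["eef_pos"],o["eef_rot"],o["wrist_force"])
p=vision.camera_params("wrist");im=vision.camera("wrist");cv2.imwrite("pics/w10.png",im)
for c,s,_ in blobs(red(im),60): print(c,s,cast(p,c,.05,True))
t=vision.camera_params("top");it=vision.camera("top")
cv2.imwrite("pics/end.png",np.vstack([cv2.resize(it[140:245,250:430],(720,420),interpolation=cv2.INTER_CUBIC)]))
for c,s,_ in blobs(red(it)): 
    if 300<c[0]<380 and 140<c[1]<240: print("top",c,cast(t,c,.05))
E
```

```text
time_s: 22.1
eef_pos: [0.5859, 0.0343, 0.1837]
eef_rot: [0.001, 0.712, 0.702, 0.001]
wrist_force: [0.5, -0.7, -0.8]
opening: 0.398
grasp_force: 0.0
[0.5859 0.0343 0.1837] [0.0006 0.712  0.7022 0.0008] [ 0.4888 -0.6976 -0.8232]
[362.7063  54.5952] [357  49  12  13 126] [0.6265 0.1578 0.05  ]
[350.7434 161.1482] [344 140  15  43 452] [0.6159 0.0608 0.05  ]
[321.5188 279.5481] [315 266  14  26 239] [ 0.5877 -0.0657  0.05  ]
[530.5148 330.5318] [517 319  27  24 472] [ 0.9017 -0.1887  0.05  ]
top [328.1304 155.6522] [0.6118 0.0597 0.05  ]
```

View pics/end.png

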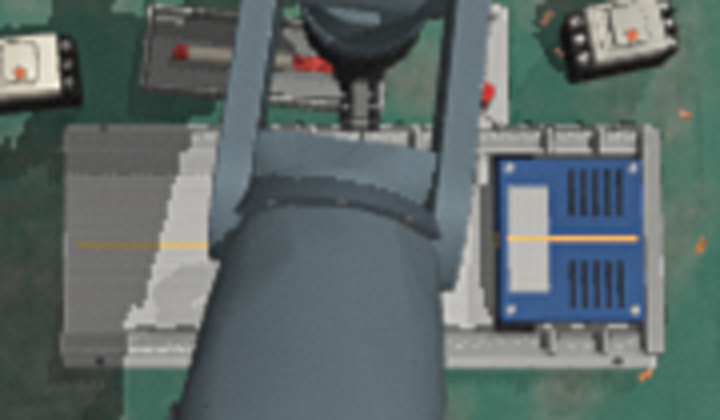

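The top view shows the cassette straight against the stop (front edge at col 643), the knob at the shot position (488,95), the marker in the tray, and the contactors in their places. Handing in.

```bash
python3 -c "
from bench import ctrl, vision, sensors
print(ctrl.hand_in())"
```

```text
the job is handed in; nothing more can be done
None
```

The job is handed in at about 22 s: the marker is flat in the tray, the cassette is home against the end stop, and the bolt is fully shot behind it; hand-in returned no verdict.

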